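# Draw the drive tray from under the stack and lock it in the work holder

## Robot

A 6-joint arm with a two-finger parallel gripper is mounted at the origin on the work surface. World frame = base frame: x ahead of the robot, y to its left, z up, the work surface at z = 0. Lengths are in m, angles in rad, forces in N, time in s.
With the tool pointing down it reaches from about 0.25 to 0.775 m from the base axis. Payload 4 kg.
Tool frame: the origin (TCP) lies at the centre of the arm's flange, where the gripper is bolted on; the fingertips stand 199 mm ahead of it and the grasp point (between the pads) lies 180 mm ahead of it (robot.tcp_to_tips is the z of the fingertips in the tool frame, in m); z points along the fingers, y is the line along which they close (so a half turn about z gives the same grasp; the last joint's range is limited). The gripper opens to 94 mm and grips with 3 to 60 N. Pads are 16 mm wide; open, the fingers measure 119 mm over their backs; the gripper's body (75 mm by 177 mm) begins 78 mm behind the grasp point.
Start: joints at [-1.446, 0.087, 1.371, -0, 1.684, -0.103], TCP at [0.124, -0.536, 0.405] pointing down, gripper open.
Joint ranges: [-3.1, 3.1], [-0.76, 2.03], [0.27, 2.55], [-1.08, 4.22], [0.17, 2.65], [-2.57, 2.57]. Speed limits (rad/s): [2.79, 2.79, 3.14, 3.14, 3.14, 3.14].

## Interface

Orientations are given as [roll, pitch, yaw] about the fixed x, y, z axes, in that order (R = Rz(yaw) Ry(pitch) Rx(roll)).
In Python, from bench import robot gives the robot as it stands.
- The arm moves only by the tool play_rows, never from a script. Its arguments are lists of equal length, an entry for each row: "translation": the shift along the tool's x, y, z scaled (see below), a list of three; "twist": the turn, a rotation vector about the tool's x, y, z scaled (see below), a list of three; "gripper": the opening, from -1 (shut) to 1 (fully open). A call has 1 to 8 rows; each row shifts and turns the commanded pose from where the row before left it, along the tool's axes as they then stand; what a row does not reach is not made up. The controller multiplies each number of a shift by 0.04 m and each number of a turn by 0.1 rad. A row lasts 1/10 s, in which the tool goes at most 50 mm and 8.59 degrees, less where a joint would pass 70% of its speed; a pose out of reach is approached as far as the arm can. A call with a number of a shift or a turn outside -1 to 1 is refused whole. A call with a gripper value outside its range is refused whole. The fingers move at their own pace and stop on an object; the grip force is fixed at half the most. Time passes only in rows, so rows that do not move let the fingers close. It gives the time, the measured TCP pose, the force, the opening and the grip force at its end, in the units of the state.
- robot.get_obs(): the state, without advancing time (a new reading comes with each control period).
- robot.snapshot(name): name is "side" or "top" or "wrist"; returns the picture (480x640x3 uint8, red, green, blue); there is no depth.
- robot.camera_model(name): a dict with "camera_matrix" (3x3 intrinsics, pixels), "rvec" (rotation vector, rad) and "tvec" (3), from world to camera coordinates, as OpenCV has them. Camera axes: x right, y down, z forward; pixel columns grow to the right and rows downward; lengths in m; the calibration is good to about 2 mm. A picture is of the moment at which its call begins: read the wrist's pose just before it. camera_model takes no time and is no camera call; for the wrist camera it gives the pose at the moment of the call.
- robot.close_job(): hands the job in; it is judged then, once.
Trained networks look in the newest picture that a camera, given by its name, has taken for a name from the list of things; names that differ only in an ending like _2 or _b are one class to them, and where a whole thing is asked for, a point or a joint stands for the part that bears it (a point fixed in the world has none). Each returns a list of dicts, best first, with "score" (0 to 1); they miss things now and then, are a little off and sometimes report something else, mostly with a low value. They report only what shows in the picture. A call takes as long as a camera call. They do not tell look-alikes from the thing itself.
- robot.recognise(name, camera): "centre" ([x, y, z] in m, in world coordinates, good to about 4 mm: the middle of the surface that is visible of it).
- robot.spot_point(name, camera): "centre" ([x, y, z] in m, in world coordinates, good to about 4 mm: a listed point, or the origin of a listed thing).
The state is a dict: "time": time; "joint_positions": joint angles; "qvel": joint speeds; "joint_torque": joint torques, N m; "tool_pos": TCP position; "ee_rot": TCP orientation; "wrist_force": force on the tool from outside, world axes, zero at the start; "wrist_torque": the same for the moment, N m; "width": finger opening in m; "finger_force": force on a finger pad.
Only numpy, scipy, OpenCV 4.12 (cv2) and the standard library are available. Lean on these libraries where they do the work, as an engineer would, in place of code of your own. Each camera call takes 0.05 s, during which the arm holds its last target. There are 200 camera calls.

## Task

Draw the empty drive tray out from under the stack of three drives, towards the side its front plate is on: leave the drives stacked flat and upright where they are, without lifting them. Then lay the tray flat in the work holder, front plate at the holder's open front and back edge close to the end stop, and swing the cam lever in until the cam's high point presses squarely on the sprung latch, the lever lying parallel to the holder's long side. Do not disturb the power supply, the cooler or the screwdriver.

Things in the scene. Friction and masses are not known exactly. Their poses are not given: they have to be found in the camera images.
- tray_mid (a point): Empty drive tray, loose, about 0.18 kg: a dark flat steel pan 170 x 76 x 8 mm (x, y, z) with an upright black front plate at its -x end. This point is the centre of the pan (4 mm above its underside, 4 mm below its top). x runs from the front plate to the back edge. At the start the pan lies flat on the table under the drives.
- tray_grip (a point): Centre of the tray's front plate above the pan, the place to grip: plate 14 mm thick (x), 62 mm wide (y), its top 42 mm above the pan's underside (34 mm above the pan's top). The point is 25 mm above the pan's underside and 78 mm towards -x from tray_mid. Axes as the tray's. At the start about 50 mm of open pan lie between the plate and the stack.
- stops: Stop bracket fixed to the table: two steel posts 52 mm high, 6 mm thick (x), 12 mm wide, centred at y = +-53 mm, feet 4 mm thick reaching 34 mm to -x. Origin on the table midway between the posts, at their rear faces. The drives stand 3 to 9 mm behind (+x); the tray is drawn between the posts along -x and these hold the drives back. The tray's back edge starts 103 to 111 mm behind the origin.
- hdd_mid (a point): Centre of the lowest drive, a 3.5 inch hard disk lying across the tray: 102 (x) x 147 (y) x 26 mm, about 0.42 kg, loose. It rests on the pan and comes down 8 mm onto the table once the tray is out.
- optical_mid (a point): Centre of the slim optical drive lying on the hard disk: 126 (x) x 128 (y) x 13 mm, about 0.16 kg, loose.
- ssd_mid (a point): Centre of the 2.5 inch drive lying on top of the stack: 70 x 100 x 7 mm, about 0.06 kg, loose, turned by up to 0.6 rad. The whole stack reaches 54 mm above the table.
- nest (a point): Work holder, fixed. This point: middle of its bed, on its 200 mm long (x) base plate, 8 mm above the table; tray_mid belongs 4 mm above it, axes parallel. Side fences with inner faces at y = +-43 mm (5 mm play a side) stand 10 mm above the bed from x = -66 to +94 mm; the end stop's face is at x = +91 mm, 16 mm high; the front (-x) is open. Latch and cam are on its +y side.
- latch (a joint): Sprung latch (the cam's follower), a steel slide whose nose goes over the tray's edge towards -y of the holder: 0 m when back (nose 45 mm from the middle line, clear of the tray), about 0.015 m when the cam's high point presses it (nose 30 mm from the middle line, 4 mm above the pan's top). Its spring (2 to 5 N) keeps it against the cam.
- cam (a joint): Pear-shaped cam on an upright axis with a lever: 0 rad when its high point presses squarely on the latch and the lever points to -x of the holder; positive when the lever is swung out, +1.57 when it points to +y. Starts between 1.35 and 1.9; can be turned too far, to -0.6. It pushes the latch below about 1.2 rad. Stays where left by friction; about 3 N at the post turn it.
- cam_axis (a point): Point on the cam's axis, 60 mm above the table: 10 mm to -x and 78 mm to +y of the holder's nest point. Axes as the holder's.
- lever_post (a point): Middle of the upright round grip post (16 mm diameter, from 36 to 81 mm above the table, this point at 60 mm) at the end of the cam lever, 55 mm from the cam's axis. It can be gripped or pushed sideways. The lever bar below it reaches from 36 to 46 mm above the table. From above, the lever turns clockwise as the cam angle grows.
- cam_high (a point): The cam's high point, 29 mm from its axis, at right angles to the lever.
- psu: Bystander: power supply box standing on its narrow side, 125 (x) x 64 (y) x 100 mm high, loose; origin under its centre.
- cooler: Bystander: square processor cooler with a fan, 75 x 75 x 48 mm high, loose; origin under its centre.
- driver: Bystander: screwdriver, 190 mm long, lying loose beyond the work; it lies along its x.
- tray: The drive tray again, its origin under the centre of the pan (4 mm below tray_mid).
- hdd: The hard disk again, its origin under its centre.
- optical: The optical drive again, its origin under its centre.
- ssd: The 2.5 inch drive again, its origin under its centre.
Not all that is in view belongs to the job. What is meant by the tray is not blue or orange, and is the larger of those in its own colour.

How it is judged:
By the outcome, as a careful person would: the job done as asked, in the order asked, and still so for the second after the job is handed in, with the robot touching nothing.
It also fails if it takes over 64 s, if anything falls off the work surface, if the arm or the gripper's body presses on something with over 40 N, if the wrist force passes 120 N, or if a joint passes its speed limit or range.

## Working session

There is one attempt and no reset: what is moved stays moved. The work goes in short steps, Python scripts to look and compute and a tool call to move; the robot and the scene stay as the last step left them, time stands still between calls to the robot, and variables do not carry over. Pictures are saved under pics/ and viewed, at most 10 in all, crops included, and the job is handed in when it is done.

Besides the shell and the picture viewer there is one more tool, called after "Emit:" by a JSON object that holds its "api" and its "payload", one argument or row to a line. play_rows: Moves the arm, as the interface text tells. Its arguments: {"type":"object","properties":{"translation":{"type":"array","items":{"type":"array","items":{"type":"number","minimum":-1,"maximum":1}}},"twist":{"type":"array","items":{"type":"array","items":{"type":"number","minimum":-1,"maximum":1}}},"gripper":{"type":"array","items":{"type":"number"}}},"required":["translation","twist","gripper"]}

```bash
mkdir -p pics; cat > h.py <<'E'
import numpy as np, cv2
from bench import robot
def snap(c,fn=None):
    im=robot.snapshot(c)
    if fn: cv2.imwrite('pics/'+fn,im[:,:,::-1])
    return im
def proj(P,c):
    m=robot.camera_model(c)
    return cv2.projectPoints(np.float64(P).reshape(-1,3),np.float64(m['rvec']),np.float64(m['tvec']),np.float64(m['camera_matrix']),None)[0].reshape(-1,2)
def unproj(uv,z,c):
    m=robot.camera_model(c);R=cv2.Rodrigues(np.float64(m['rvec']))[0];t=np.float64(m['tvec']).ravel();K=np.float64(m['camera_matrix'])
    o=-R.T@t
    uv=np.float64(uv).reshape(-1,2)
    d=(R.T@np.linalg.inv(K)@np.c_[uv,np.ones(len(uv))].T).T
    return o+d*((z-o[2])/d[:,2])[:,None]
E
python3 - <<'E'
from h import *
np.set_printoptions(precision=3,suppress=True)
a=snap('top');b=snap('side')
cv2.imwrite('pics/a.png',a[:,:,::-1]);cv2.imwrite('pics/b.png',b[:,:,::-1])
for n in ['tray_mid','tray_grip','stops','hdd_mid','optical_mid','ssd_mid','nest','cam_axis','lever_post','cam_high','latch','psu','cooler','driver']:
    for c in ['top','side']:
        try:
            r=robot.spot_point(n,c); print(n,c,[(np.round(d['centre'],3).tolist(),round(d['score'],2),proj(d['centre'],c)[0].astype(int).tolist()) for d in r[:4]])
        except Exception as e: print(n,c,e)
print(robot.get_obs())
E
```

```text
tray_mid top [([0.165, 0.321, 0.008], 0.97, [189, 385]), ([0.605, 0.236, 0.006], 0.89, [233, 191]), ([0.753, 0.407, 0.001], 0.72, [163, 132]), ([0.57, 0.415, -0.001], 0.68, [156, 207])]
tray_mid side [([0.75, 0.412, 0.004], 0.97, [161, 335]), ([0.607, 0.233, 0.005], 0.89, [247, 288]), ([0.568, 0.414, 0.002], 0.75, [233, 357]), ([0.168, 0.319, 0.002], 0.66, [415, 365])]
tray_grip top [([0.169, 0.398, 0.021], 0.97, [152, 383]), ([0.533, 0.241, 0.026], 0.82, [228, 220]), ([0.696, 0.415, 0.018], 0.81, [157, 152]), ([0.549, 0.468, 0.018], 0.75, [131, 213])]
tray_grip side [([0.532, 0.239, 0.023], 0.88, [274, 293]), ([0.166, 0.402, 0.021], 0.67, [410, 396]), ([0.694, 0.412, 0.016], 0.62, [182, 339]), ([0.546, 0.465, 0.019], 0.61, [232, 375])]
stops top []
stops side [([0.591, 0.242, 0.001], 0.64, [252, 293])]
hdd_mid top []
hdd_mid side [([0.772, -0.011, 0.004], 0.57, [225, 206]), ([0.607, 0.232, -0.005], 0.29, [248, 290])]
optical_mid top [([0.66, 0.234, 0.045], 0.94, [231, 163]), ([0.543, -0.177, 0.061], 0.63, [414, 212]), ([0.594, -0.012, 0.0], 0.53, [338, 196])]
optical_mid side [([0.6
[... 1120 characters left out ...]
], 0.57, [321, 255])]
cooler side [([0.451, 0.026, 0.002], 0.9, [331, 240])]
driver top [([0.768, -0.011, 0.002], 0.97, [338, 125]), ([0.535, 0.243, 0.026], 0.29, [227, 219])]
driver side [([0.59, 0.238, 0.002], 0.67, [253, 292])]
{'time': 1.4, 'joint_positions': array([-1.446,  0.087,  1.371,  0.   ,  1.684, -0.103]), 'qvel': array([ 0.001,  0.   , -0.001, -0.001, -0.001, -0.   ]), 'joint_torque': array([  0.   , -34.004, -30.259,   0.072,   0.024,   0.   ]), 'tool_pos': array([ 0.124, -0.536,  0.405]), 'ee_rot': array([ 3.141, -0.   ,  0.228]), 'wrist_force': array([-0.373,  0.127, -0.369]), 'wrist_torque': array([-0.037,  0.025, -0.014]), 'finger_force': 0.0, 'width': 0.09390177331044708}
```

View pics/a.png

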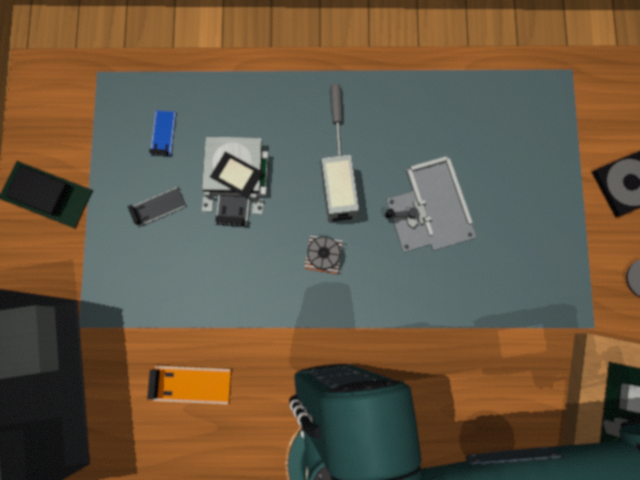

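View pics/b.png

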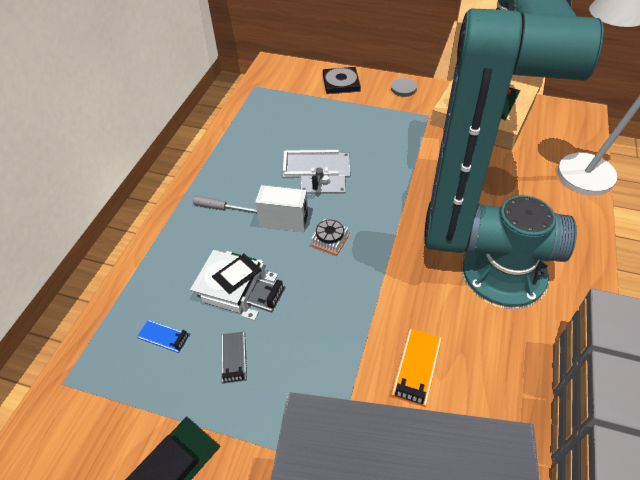

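Pictures: the top view shows four tray-like things. They are blue (163,132), orange (190,385), small dark (157,207) and dark under the stack (233,205). The last fits: it isn't blue or orange, it is the larger of the two dark ones, and it lies under the drives between the posts. The holder is at (440,203) with its cam lever post at (390,213). I'll confirm the tray in a crop while turning the tool.

```bash
python3 - <<'E'
import cv2
a=cv2.imread('pics/a.png');cv2.imwrite('pics/c.png',cv2.resize(a[100:240,120:290],None,fx=4,fy=4,interpolation=cv2.INTER_CUBIC))
E
```

```text
(no output)
```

View pics/c.png

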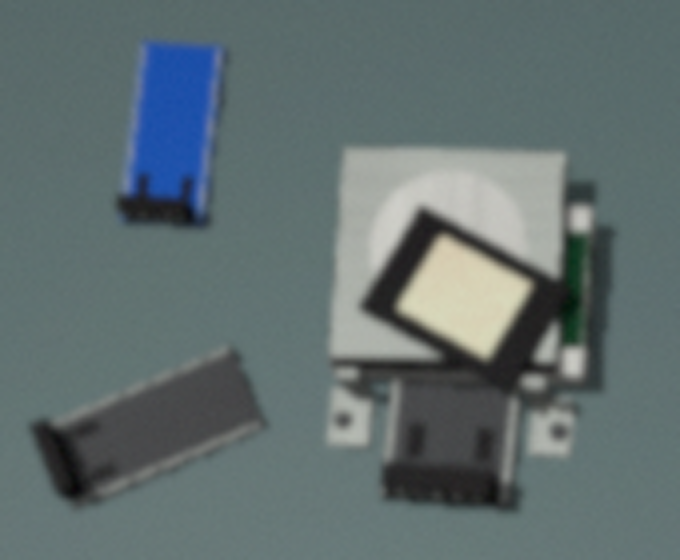

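Emit:
{"api": "play_rows", "payload": {
  "translation": [
    [0,0,0],
    [0,0,0],
    [0,0,0],
    [0,0,0],
    [0,0,0],
    [0,0,0],
    [0,0,0],
    [0,0,0]
  ],
  "twist": [
    [0,0,-1],
    [0,0,-1],
    [0,0,-1],
    [0,0,-1],
    [0,0,-1],
    [0,0,-1],
    [0,0,-1],
    [0,0,-1]
  ],
  "gripper": [1,1,1,1,1,1,1,1]
}}

```text
time: 2.2
tool_pos: [0.1242, -0.5358, 0.4047]
ee_rot: [3.141, 0.0, 1.032]
wrist_force: [-0.0, -0.2, 0.4]
width: 0.094
finger_force: 0.0
```

Emit:
{"api": "play_rows", "payload": {
  "translation": [
    [0,0,0],
    [0,0,0],
    [0,0,0],
    [0,0,0],
    [0,0,0]
  ],
  "twist": [
    [0,0,-1],
    [0,0,-1],
    [0,0,-1],
    [0,0,-1],
    [0,0,-0.8]
  ],
  "gripper": [0,0,0,0,0]
}}

```text
time: 2.7
tool_pos: [0.1242, -0.5358, 0.4047]
ee_rot: [3.142, 0.0, 1.511]
wrist_force: [0.7, -0.1, -0.0]
width: 0.0575
finger_force: 0.0
```

The crop confirms it: the large dark tray at crop (450,430), with its plate at (445,480), sits under the stack. Moving there.

Emit:
{"api": "play_rows", "payload": {
  "translation": [
    [0.83,0.35,0],
    [0.83,0.35,0],
    [0.83,0.35,0],
    [0.83,0.35,0],
    [0.83,0.35,0],
    [0.83,0.35,0],
    [0.83,0.35,0],
    [0.83,0.35,0]
  ],
  "twist": [
    [0,0,0],
    [0,0,0],
    [0,0,0],
    [0,0,0],
    [0,0,0],
    [0,0,0],
    [0,0,0],
    [0,0,0]
  ],
  "gripper": [0,0,0,0,0,0,0,0]
}}

```text
time: 3.5
tool_pos: [0.253, -0.2763, 0.4049]
ee_rot: [3.141, 0.001, 1.507]
wrist_force: [0.3, 0.2, -0.5]
width: 0.047
finger_force: 0.0
```

Emit:
{"api": "play_rows", "payload": {
  "translation": [
    [0.83,0.35,0],
    [0.83,0.35,0],
    [0.83,0.35,0],
    [0.83,0.35,0],
    [0.83,0.35,0],
    [0.83,0.35,0],
    [0.83,0.35,0],
    [0.83,0.35,0]
  ],
  "twist": [
    [0,0,0],
    [0,0,0],
    [0,0,0],
    [0,0,0],
    [0,0,0],
    [0,0,0],
    [0,0,0],
    [0,0,0]
  ],
  "gripper": [0,0,0,0,0,0,0,0]
}}

```text
time: 4.3
tool_pos: [0.3814, -0.0182, 0.405]
ee_rot: [3.14, 0.0, 1.508]
wrist_force: [0.4, -0.9, 0.2]
width: 0.0474
finger_force: 0.0
```

Emit:
{"api": "play_rows", "payload": {
  "translation": [
    [0.83,0.35,0],
    [0.83,0.35,0],
    [0.83,0.35,0],
    [0.83,0.35,0],
    [0.83,0.35,0],
    [0.83,0.35,0],
    [0.83,0.35,0],
    [0.83,0.35,0]
  ],
  "twist": [
    [0,0,0],
    [0,0,0],
    [0,0,0],
    [0,0,0],
    [0,0,0],
    [0,0,0],
    [0,0,0],
    [0,0,0]
  ],
  "gripper": [0,0,0,0,0,0,0,0]
}}

```text
time: 5.1
tool_pos: [0.5101, 0.2398, 0.4047]
ee_rot: [3.141, 0.0, 1.508]
wrist_force: [0.3, 0.6, -0.4]
width: 0.0469
finger_force: 0.0
```

```bash
python3 - <<'E'
from h import *
snap('wrist','d.png')
for n in ['tray_mid','tray_grip','stops','hdd','optical','ssd']:
    try:
        r=robot.spot_point(n,'wrist'); print(n,[(np.round(d['centre'],3).tolist(),round(d['score'],2),proj(d['centre'],'wrist')[0].astype(int).tolist()) for d in r[:3]])
    except Exception as e: print(n,e)
o=robot.get_obs();print(o['tool_pos'],o['ee_rot'],o['time'],o['width'])
E
```

```text
tray_mid [([0.57, 0.416, 0.003], 0.94, [373, 26]), ([0.752, 0.408, 0.001], 0.78, [570, 24]), ([0.607, 0.237, 0.005], 0.67, [413, 216])]
tray_grip [([0.698, 0.413, 0.015], 0.9, [520, 14]), ([0.531, 0.24, 0.027], 0.77, [342, 219])]
stops []
hdd [([0.454, 0.028, -0.003], 0.72, [286, 384])]
optical []
ssd [([0.629, 0.223, 0.046], 0.85, [447, 232])]
[0.5093896  0.23735502 0.40497219] [3.14123724e+00 2.86946968e-04 1.50673684e+00] 5.45 0.04702960178542634
```

View pics/d.png

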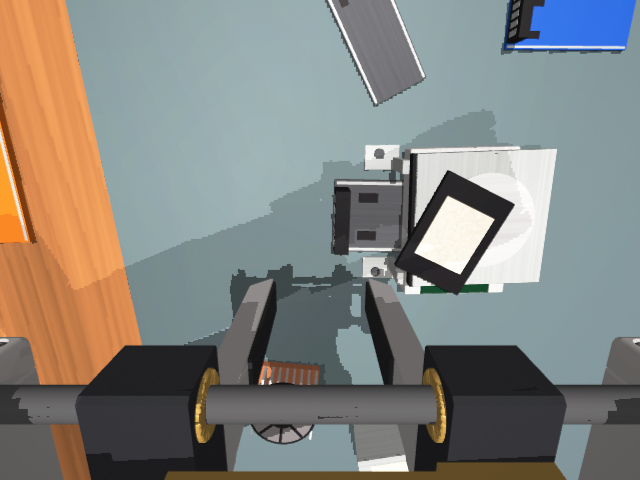

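The wrist view shows the tray's plate at (341,217), the pan edges at rows 182 and 250, and the stop feet at (380,157) and (375,267). I'll measure the yaw and centre line.

```bash
python3 - <<'E'
from h import *
im=cv2.imread('pics/d.png')
g=cv2.cvtColor(im,cv2.COLOR_BGR2GRAY)
np.set_printoptions(linewidth=250,precision=4,suppress=True)
for c in [352,360,370,380,390,398]: print(c,'U',g[174:192,c],'L',g[240:260,c])
for r in [195,215,235]: print(r,g[r,325:360])
print(g[165:195,342],g[240:265,342])
print(unproj([[355,182],[398,182],[355,250],[398,250]],0.008,'wrist'))
print(unproj([[335,217],[350,217],[342,181],[342,254]],0.042,'wrist'))
print(unproj([[364,148],[364,170],[398,148],[362,256],[362,278]],0.004,'wrist'))
for z in (.042,.008,0): print(proj([[.525,.24,z],[.539,.24,z]],'wrist'))
cv2.imwrite('pics/e.png',cv2.resize(im[130:310,310:500],None,fx=4,fy=3.3,interpolation=cv2.INTER_CUBIC)[:600])
E
```

```text
352 U [142 142 142 142 138  98  94 149 226 223 188  98  97  99  97  97  97  97] L [ 96  95  96  98 110 112 118 170 243 238 182 132 164 163 162 162 162 162 162 161]
360 U [143 143 142 142 138  99  96 149 226 223 186  98  96  97  96  96  97  98] L [100 111 110 112 111 111 111 141 243 238 180 106 104 163 162 162 161 158 138 139]
370 U [142 142 142 142 139 113  81 125 226 224 218  97  96  98  97  94  97  98] L [ 83 111 111 110 112 112 113 144 243 240 215 121 162 162 158 156 143 182 216 212]
380 U [142 142 142 142 142 135  74 117 201 224 218 127  96  97  97  95  97  99] L [111 113 110 110 111 111 114 134 227 240 237 117 133 139 139 138 139 180 213 208]
390 U [ 69  69  70  70  70  67  45  59 100 134 214 128  97  98  98  95  98  98] L [109 112 110 109 111 111 114 131 221 238 232  95  75  69  68  70  84  94  94  93]
398 U [142 142 142 142 142 136  82 110 171 221 216 158  97  98  99  95  97  98] L [ 64  65  64  64  65  61  50  54  83 108 104  65  60  68  65  60  27  17  20  23]
195 [141 141 141 141 141 141 133  70  72  80  54  45  44  44  45  45  45  44  45  45  45  45  45  45  45  56  96  96
[... 289 characters left out ...]
 94  94  96 109 104  59  47  47]
[142 142 142 142 142 142 142 142 142 142 143 142 142 136  82 110 175 227 221 155  97  90  21  22  22  23  30  44  45  44] [ 49  49  48  48  49  47  47  47  48  47  48  46  46  46  67 139 138 139 138 138 138 139 139 138 138]
[[0.5472 0.2716 0.008 ]
 [0.5909 0.2687 0.008 ]
 [0.5443 0.1992 0.008 ]
 [0.5903 0.1961 0.008 ]]
[[0.524  0.244  0.042 ]
 [0.5382 0.2431 0.042 ]
 [0.5323 0.2775 0.042 ]
 [0.5288 0.2067 0.042 ]]
[[0.5579 0.3044 0.004 ]
 [0.5572 0.2826 0.004 ]
 [0.5919 0.3021 0.004 ]
 [0.552  0.1906 0.004 ]
 [0.5511 0.1649 0.004 ]]
[[336.3156 221.055 ]
 [350.9828 220.1126]]
[[334.9411 213.8342]
 [348.358  212.9675]]
[[334.651  212.3104]
 [347.8041 211.4597]]
```

View pics/e.png

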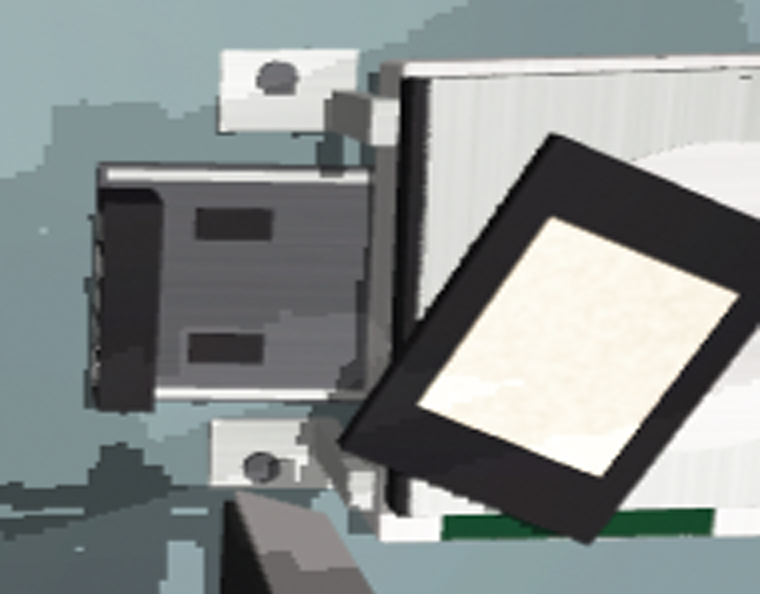

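The crop shows the plate clear of the stack with open pan behind it, and the posts at about y ±53 mm. Grip centre is about (0.5315, 0.2385), tray yaw about −0.075. I'll descend with the fingers closing along the tray's x.

Emit:
{"api": "play_rows", "payload": {
  "translation": [
    [0.03,0.54,0],
    [0,0,0.8],
    [0,0,0.8],
    [0,0,0.8],
    [0,0,0.8],
    [0,0,0.8],
    [0,0,0.4],
    [0,0,0.1]
  ],
  "twist": [
    [0,0,0.12],
    [0,0,0],
    [0,0,0],
    [0,0,0],
    [0,0,0],
    [0,0,0],
    [0,0,0],
    [0,0,0]
  ],
  "gripper": [0,0,0,0,0,0,0,0]
}}

```text
time: 6.25
tool_pos: [0.5302, 0.2366, 0.2223]
ee_rot: [-3.137, 0.002, 1.494]
wrist_force: [0.2, -0.1, 0.5]
width: 0.0467
finger_force: 0.0
```

```bash
python3 - <<'E'
from h import *
o=robot.get_obs();print(o['tool_pos'],o['ee_rot'],o['time'],o['width'],o['wrist_force'])
snap('wrist','f.png')
E
```

```text
[0.53022956 0.2366488  0.22228127] [-3.13718168e+00  2.11735798e-03  1.49426939e+00] 6.25 0.046680428423383054 [ 0.16550535 -0.1222425   0.52248514]
```

View pics/f.png

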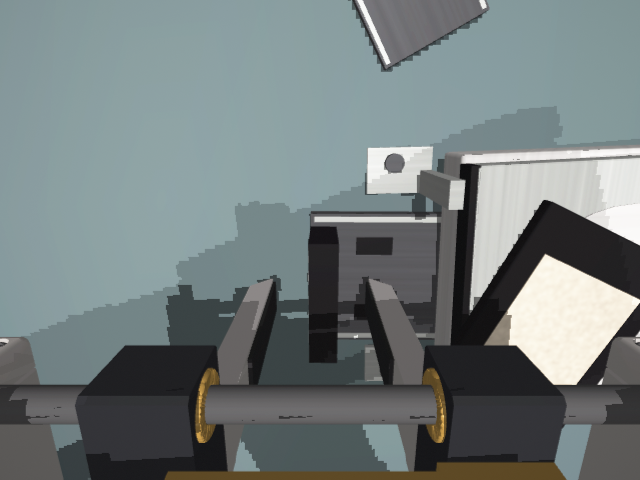

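The plate sits centred between the fingers at (322,295). Lower a little more and close.

Emit:
{"api": "play_rows", "payload": {
  "translation": [
    [0,0,0.28],
    [0,0,0],
    [0,0,0],
    [0,0,0],
    [0,0,0],
    [0,0,0],
    [0,0,0],
    [0,0,0]
  ],
  "twist": [
    [0,0,0],
    [0,0,0],
    [0,0,0],
    [0,0,0],
    [0,0,0],
    [0,0,0],
    [0,0,0],
    [0,0,0]
  ],
  "gripper": [0,0,-1,-1,-1,-1,-1,-1]
}}

```text
time: 7.1
tool_pos: [0.5312, 0.2382, 0.2138]
ee_rot: [-3.141, -0.0, 1.496]
wrist_force: [-1.1, -0.6, 3.0]
width: 0.0134
finger_force: 30.0
```

Emit:
{"api": "play_rows", "payload": {
  "translation": [
    [0,-0.1,0],
    [0,-0.1,0],
    [0,-0.15,0],
    [0,-0.2,0],
    [0,-0.2,0],
    [0,-0.2,0],
    [0,-0.2,0],
    [0,-0.2,0]
  ],
  "twist": [
    [0,0,0],
    [0,0,0],
    [0,0,0],
    [0,0,0],
    [0,0,0],
    [0,0,0],
    [0,0,0],
    [0,0,0]
  ],
  "gripper": [-1,-1,-1,-1,-1,-1,-1,-1]
}}

```text
time: 7.9
tool_pos: [0.4781, 0.242, 0.2137]
ee_rot: [3.137, -0.0, 1.496]
wrist_force: [5.4, -0.6, -3.1]
width: 0.0138
finger_force: 30.0
```

Emit:
{"api": "play_rows", "payload": {
  "translation": [
    [0,-0.2,0],
    [0,-0.2,0],
    [0,-0.2,0],
    [0,-0.2,0],
    [0,-0.2,0],
    [0,-0.2,0],
    [0,-0.2,0],
    [0,-0.2,0]
  ],
  "twist": [
    [0,0,0],
    [0,0,0],
    [0,0,0],
    [0,0,0],
    [0,0,0],
    [0,0,0],
    [0,0,0],
    [0,0,0]
  ],
  "gripper": [-1,-1,-1,-1,-1,-1,-1,-1]
}}

```text
time: 8.7
tool_pos: [0.413, 0.2471, 0.2137]
ee_rot: [3.141, -0.0, 1.496]
wrist_force: [4.5, -0.7, 1.5]
width: 0.0139
finger_force: 30.0
```

Emit:
{"api": "play_rows", "payload": {
  "translation": [
    [0,-0.2,0],
    [0,-0.2,0],
    [0,-0.2,0],
    [0,-0.2,0],
    [0,-0.2,0],
    [0,-0.2,0],
    [0,0,0],
    [0,0,0]
  ],
  "twist": [
    [0,0,0],
    [0,0,0],
    [0,0,0],
    [0,0,0],
    [0,0,0],
    [0,0,0],
    [0,0,0],
    [0,0,0]
  ],
  "gripper": [-1,-1,-1,-1,-1,-1,-1,-1]
}}

```text
time: 9.5
tool_pos: [0.3648, 0.2507, 0.2137]
ee_rot: [-3.139, -0.0, 1.496]
wrist_force: [-1.4, -1.3, 7.2]
width: 0.0138
finger_force: 30.0
```

```bash
python3 - <<'E'
from h import *
snap('wrist','g.png');b=snap('side');a=snap('top')
im=cv2.imread('pics/g.png')
w=np.hstack([cv2.resize(im,(400,300)),cv2.resize(b[180:400,130:423,::-1],(400,300))])
cv2.imwrite('pics/g2.png',np.vstack([w,np.hstack([cv2.resize(a[100:250,150:350,::-1],(400,300)),cv2.resize(a[130:280,350:550,::-1],(400,300))])]))
for n,c in [('tray_mid','side'),('tray_mid','wrist'),('hdd_mid','side'),('optical_mid','side'),('ssd_mid','side'),('ssd_mid','wrist'),('nest','top'),('nest','side'),('cam_axis','top'),('cam_axis','side')]:
    r=robot.spot_point(n,c); print(n,c,[(np.round(d['centre'],3).tolist(),round(d['score'],2)) for d in r[:3]])
E
```

```text
tray_mid side [([0.747, 0.412, 0.007], 0.75), ([0.568, 0.414, 0.003], 0.68), ([0.167, 0.317, 0.003], 0.63)]
tray_mid wrist [([0.44, 0.25, 0.004], 0.88)]
hdd_mid side []
optical_mid side [([0.656, 0.233, 0.027], 0.88)]
ssd_mid side [([0.63, 0.221, 0.044], 0.94)]
ssd_mid wrist []
nest top [([0.575, -0.242, 0.005], 0.84)]
nest side [([0.572, -0.251, 0.011], 0.87)]
cam_axis top [([0.544, -0.176, 0.06], 0.85), ([0.438, 0.248, 0.007], 0.68)]
cam_axis side [([0.542, -0.174, 0.062], 0.95)]
```

View pics/g2.png

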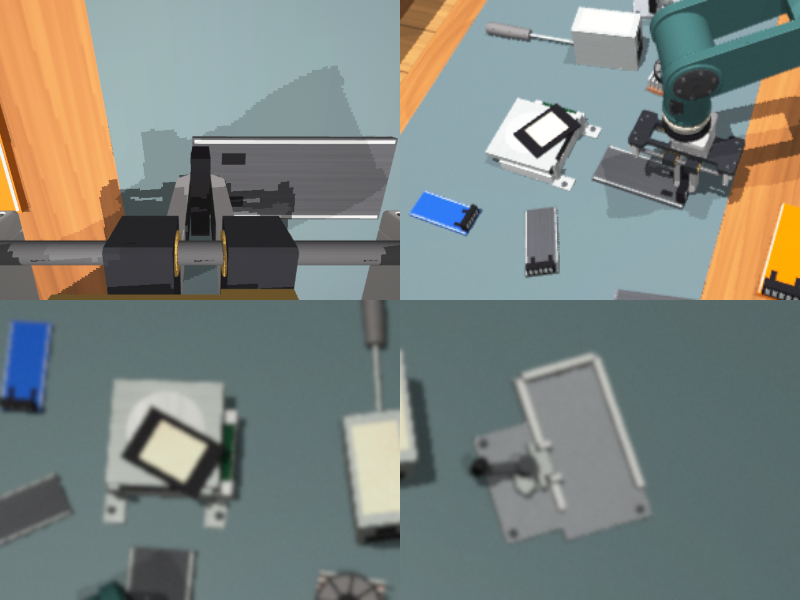

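The tray is out, and the stack lies flat behind the stops. Lift, turn towards the holder's heading and carry it over.

Emit:
{"api": "play_rows", "payload": {
  "translation": [
    [0,0,-0.4],
    [0,0,-0.8],
    [0,0,-0.9],
    [0,0,-0.9],
    [0,0,-0.75],
    [0,0,0],
    [0,0,0],
    [0,0,0]
  ],
  "twist": [
    [0,0,0],
    [0,0,0],
    [0,0,0],
    [0,0,0],
    [0,0,-0.9],
    [0,0,-0.9],
    [0,0,-0.9],
    [0,0,-0.95]
  ],
  "gripper": [-1,-1,-1,-1,-1,-1,-1,-1]
}}

```text
time: 10.95
tool_pos: [0.3646, 0.2504, 0.3614]
ee_rot: [-3.135, 0.0, 1.865]
wrist_force: [-0.3, -0.7, -2.3]
width: 0.0137
finger_force: 30.0
```

Emit:
{"api": "play_rows", "payload": {
  "translation": [
    [-0.4,-0.06,0],
    [-0.8,-0.13,0],
    [-0.8,-0.13,0],
    [-0.8,-0.13,0],
    [-0.8,-0.13,0],
    [-0.8,-0.13,0],
    [-0.8,-0.13,0],
    [-0.8,-0.13,0]
  ],
  "twist": [
    [0,0,0],
    [0,0,0],
    [0,0,0],
    [0,0,0],
    [0,0,0],
    [0,0,0],
    [0,0,0],
    [0,0,0]
  ],
  "gripper": [-1,-1,-1,-1,-1,-1,-1,-1]
}}

```text
time: 11.75
tool_pos: [0.396, 0.0087, 0.3611]
ee_rot: [-3.136, -0.003, 1.861]
wrist_force: [-0.4, 0.1, -1.8]
width: 0.0136
finger_force: 30.0
```

Emit:
{"api": "play_rows", "payload": {
  "translation": [
    [-0.8,-0.13,0],
    [-0.8,-0.13,0],
    [-0.8,-0.13,0],
    [-0.8,-0.13,0],
    [-0.8,-0.13,0],
    [-0.8,-0.13,0],
    [-0.8,-0.13,0],
    [-0.8,-0.13,0]
  ],
  "twist": [
    [0,0,0],
    [0,0,0],
    [0,0,0],
    [0,0,0],
    [0,0,0],
    [0,0,0],
    [0,0,0],
    [0,0,0]
  ],
  "gripper": [-1,-1,-1,-1,-1,-1,-1,-1]
}}

```text
time: 12.55
tool_pos: [0.4299, -0.2481, 0.3609]
ee_rot: [-3.138, -0.006, 1.861]
wrist_force: [0.8, 0.7, -2.0]
width: 0.0137
finger_force: 30.0
```

Emit:
{"api": "play_rows", "payload": {
  "translation": [
    [-0.8,-0.13,0],
    [-0.8,-0.13,0],
    [-0.8,-0.13,0],
    [-0.8,-0.13,0],
    [-0.4,-0.13,0],
    [0,0,0],
    [0,0,0]
  ],
  "twist": [
    [0,0,0],
    [0,0,0],
    [0,0,0],
    [0,0,0],
    [0,0,0],
    [0,0,0],
    [0,0,0]
  ],
  "gripper": [-1,-1,-1,-1,-1,-1,-1]
}}

```text
time: 13.25
tool_pos: [0.4467, -0.3922, 0.3623]
ee_rot: [-3.141, -0.004, 1.861]
wrist_force: [0.3, 0.3, -1.7]
width: 0.0136
finger_force: 30.0
```

```bash
python3 - <<'E'
from h import *
o=robot.get_obs();print(o['tool_pos'],o['ee_rot'],o['time'],o['width'],o['finger_force'])
snap('wrist','i.png')
for n in ['nest','cam_axis','lever_post','cam_high','tray_mid','tray_grip']:
    r=robot.spot_point(n,'wrist'); print(n,[(np.round(d['centre'],4).tolist(),round(d['score'],2),proj(d['centre'],'wrist')[0].astype(int).tolist()) for d in r[:3]])
E
```

```text
[ 0.44667494 -0.39217454  0.36228761] [-3.14077881 -0.0038512   1.86100944] 13.25 0.013569236467722689 29.998076856136322
nest [([0.5795, -0.2472, 0.0067], 0.72, [514, 113])]
cam_axis []
lever_post []
cam_high []
tray_mid [([0.5186, -0.3646, 0.1508], 0.82, [456, 276])]
tray_grip [([0.449, -0.393, 0.1735], 0.57, [323, 305])]
```

View pics/i.png

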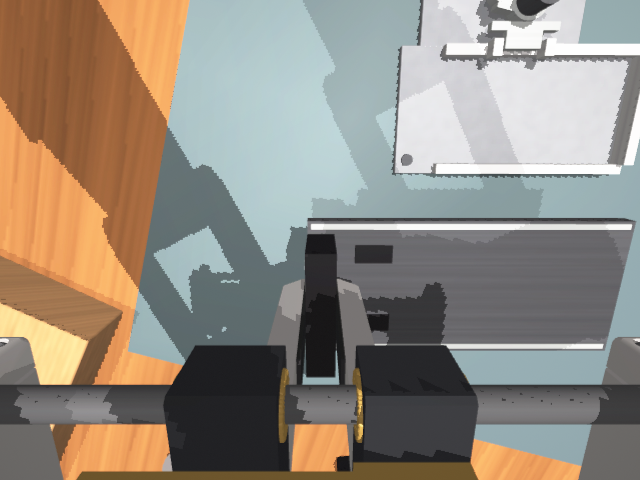

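The wrist view shows the holder bed, with its lower fence at row 165–174 (x 436–620), its upper fence at row about 45–56 and its front edge at about x=395. The tray hangs level below it. Next I'll measure the fence lines precisely.

```bash
python3 - <<'E'
from h import *
np.set_printoptions(linewidth=250,precision=4,suppress=True)
im=cv2.imread('pics/i.png');g=cv2.cvtColor(im,cv2.COLOR_BGR2GRAY)
for c in [450,500,550,600]: print(c,g[158:182,c])
for c in [460,580,610,630]: print(c,g[38:66,c])
for r in [80,120,140]: print(r,g[r,385:405],g[r,605:640])
print('tray',[g[212:228,c] for c in (340,450,600)])
print(unproj([[440,165],[600,165],[460,54],[610,54]],.018,'wrist'))
E
```

```text
450 [230 230 230 229 225 195 251 254 254 254 254 254 254 254 254 241 103 106 120 131 185 185 185 184]
500 [200 201 200 201 198 185 223 248 248 248 248 248 248 248 246 215  76  75  90 152 153 153 153 153]
550 [228 229 229 229 224 189 238 254 254 254 254 254 254 254 254 253  99  99  99 113 174 174 174 174]
600 [227 227 227 227 228 225 218 254 254 254 254 254 254 254 254 253 147 111 171 171 171 171 171 171]
460 [209 209 209 209 215 240 251 251 251 251 251 251 251 251 251 250 229 110 108 105 102 101 122 209 208 209 208 208]
580 [168 169 169 169 169 198 254 254 254 254 254 254 254 254 254 254 252 108 108 109 128 143 216 223 226 226 226 226]
610 [167 168 168 168 168 196 254 254 254 254 254 254 254 254 254 254 252 108 109 115 126 126 126 144 221 221 221 222]
630 [166 167 167 167 167 195 253 253 253 253 253 253 253 253 253 253 252 153 106 108 126 127 126 126 126 126 127 125]
80 [175 175 175 175 175 175 176 175 175 175 175 165  82  81 101 180 210 210 210 211] [222 223 224 224 225 225 225 225 224 224 224 223 223 223 223 222 223 222 214 128 127 126 124 122 122 122 122 119 116 114 116 119 120 11
[... 183 characters left out ...]
20 122 122 121 119 122 172 253 253 253 253 253 253]
140 [173 177 201 201 200 201 200 200 200 189  96 146 228 232 232 231 231 230 230 230] [226 226 227 227 227 227 226 212 132 128 122 124 123 120 118 115 114 119 122 123 122 118 109 136 231 253 253 253 253 253 253 253 253 251 168]
tray [array([169, 169, 168, 168, 167, 159,  65,  63,  58, 100, 109, 131, 225, 238, 238, 237], dtype=uint8), array([153, 153, 153, 153, 154, 146,  65,  64,  63, 115, 127, 150, 240, 250, 249, 249], dtype=uint8), array([171, 171, 171, 171, 170, 161,  60,  59,  52,  85, 103, 116, 190, 232, 231, 231], dtype=uint8)]
[[ 0.5306 -0.3077  0.018 ]
 [ 0.6639 -0.268   0.018 ]
 [ 0.5135 -0.2215  0.018 ]
 [ 0.629  -0.1871  0.018 ]]
```

```bash
python3 - <<'E'
from h import *
np.set_printoptions(linewidth=250,precision=4,suppress=True)
im=cv2.imread('pics/i.png');g=cv2.cvtColor(im,cv2.COLOR_BGR2GRAY)
a=.2895;ex=np.array([np.cos(a),np.sin(a)]);ey=np.array([-np.sin(a),np.cos(a)])
tcp=np.array([.44667,-.39217])
def N(uv,z): p=unproj(uv,z,'wrist')[:,:2]-tcp; return np.c_[p@ex,p@ey]
print('low fence',N([[450,163.7],[600,164]],.018),'up',N([[460,54.7],[610,54.9]],.018))
print('stop foot',N([[615.5,120],[613,140],[623.5,80]],.008),'stop top',N([[633,120],[628.5,140]],.024))
print('base front',N([[398,120],[396.5,140],[400,80]],.008))
for c in (340,450,550,590): print('lo',c,g[338:356,c])
for r in (225,240,280,320,340): print('r',r,g[r,598:640])
print('plate',g[260,296:350])
print('tray up edge',N([[340,217.7],[600,217.7]],.1565))
E
```

```text
low fence [[0.1132 0.0581]
 [0.2435 0.0578]] up [[0.1128 0.144 ]
 [0.2334 0.1438]]
stop foot [[0.2565 0.0945]
 [0.258  0.0778]
 [0.2562 0.1266]] stop top [[0.2588 0.0939]
 [0.2588 0.078 ]]
base front [[0.0679 0.0945]
 [0.0676 0.0778]
 [0.0678 0.1266]]
lo 340 [27 26 27 26 26 27 26 27 27 26 27 28 26 26 26 25 25 25]
lo 450 [108 109 110 108 107 133 218 230 229 229 202 111 131 166 112  53  39  37]
lo 550 [104 105 106 104 103 129 216 229 229 227 193 106 128 168 168 168 168 168]
lo 590 [105 122 123 120 118 147 238 249 249 246 223 122 137 167 167 167 167 167]
r 225 [232 232 232 232 232 232 232 232 238 249 249 249 249 249 249 249 249 249 249 249 249 249 249 249 249 249 250 250 250 249 250 250 249 245 149 117 123 157 168 168 168 168]
r 240 [103 104 104 103 104 103 103 103 103 103 103 103 103 103 103 103 108 120 120 120 120 120 120 119 120 120 119 120 120 120 119 119 122 139 167 167 167 167 167 167 167 166]
r 280 [103 103 103 104 103 103 103 103 103 103 103 102 103 103 102 103 103 103 103 102 103 103 103 117 167 167 167 167 167 167 166 166 167 166 166 166 167 166 166 166 166 167]
r 320 [ 97  98  97  97  97  97  97  97  97  97  97  98  97 108 154 167 167 167 167 166 167 167 166 166 166 166 166 167 166 166 166 166 166 166 166 165 166 166 166 165 166 166]
r 340 [107 110 122 123 122 122 122 122 127 157 166 167 166 166 160 130 108 108 109 108 108 109 112 118 122 126 129 132 136 140 142 143 144 146 143 128 155 236 236 237 240 238]
plate [108 108 108 108 108 108 108 110 115  44  43  44  44  44  44  44  43  44  44  44  44  44  43  44  44  44  44  44  44  44  44  44  44  44  44  43  43  45  44  44  55  96 108 108 108 108 108 108 109 108 108 109 109 108]
tray up edge [[0.0108 0.0404]
 [0.146  0.0403]]
```

```bash
python3 - <<'E'
from h import *
np.set_printoptions(linewidth=250,precision=4,suppress=True)
a=.2895;ex=np.array([np.cos(a),np.sin(a)]);ey=np.array([-np.sin(a),np.cos(a)])
tcp=np.array([.44667,-.39217])
def N(uv,z): p=unproj(uv,z,'wrist')[:,:2]-tcp; return np.c_[p@ex,p@ey]
for z in (.1565,.1485): print(z,N([[500,217.7],[500,220.7],[500,223.5],[500,342.7],[500,348.5],[500,350.5],[630.5,240],[621,280],[611.5,320],[305,260],[336,260]],z))
print(N([[305,250],[336,250],[320,234.5]],.1905))
E
```

```text
0.1565 [[ 0.094   0.0403]
 [ 0.0942  0.0387]
 [ 0.0944  0.0372]
 [ 0.1039 -0.0331]
 [ 0.1044 -0.0369]
 [ 0.1046 -0.0382]
 [ 0.1647  0.0283]
 [ 0.1648  0.0056]
 [ 0.1649 -0.0186]
 [-0.0077  0.0171]
 [ 0.009   0.0171]]
0.1485 [[ 0.098   0.0386]
 [ 0.0982  0.0369]
 [ 0.0984  0.0354]
 [ 0.1083 -0.038 ]
 [ 0.1089 -0.0419]
 [ 0.1091 -0.0433]
 [ 0.1717  0.026 ]
 [ 0.1718  0.0024]
 [ 0.1719 -0.0229]
 [-0.008   0.0144]
 [ 0.0093  0.0144]]
[[-0.0062  0.0334]
 [ 0.0074  0.0333]
 [ 0.0004  0.0403]]
```

Emit:
{"api": "play_rows", "payload": {
  "translation": [
    [0.5,0.45,0],
    [0.75,0.7,0],
    [0.75,0.7,0],
    [0.51,0.4,0],
    [0,0,0.8],
    [0,0,0.8],
    [0,0,0.8],
    [0,0,0.6]
  ],
  "twist": [
    [0,0,0],
    [0,0,0],
    [0,0,0],
    [0,0,0],
    [0,0,0],
    [0,0,0],
    [0,0,0],
    [0,0,0]
  ],
  "gripper": [-1,-1,-1,-1,-1,-1,-1,-1]
}}

```text
time: 14.4
tool_pos: [0.504, -0.2703, 0.2415]
ee_rot: [-3.14, -0.002, 1.862]
wrist_force: [-0.3, 0.1, -2.3]
width: 0.0137
finger_force: 30.0
```

Emit:
{"api": "play_rows", "payload": {
  "translation": [
    [0,0,0],
    [0,0,0]
  ],
  "twist": [
    [0,0,0],
    [0,0,0]
  ],
  "gripper": [-1,-1]
}}

```text
time: 14.6
tool_pos: [0.5045, -0.2711, 0.2439]
ee_rot: [-3.142, -0.0, 1.861]
wrist_force: [0.7, -1.0, -1.4]
width: 0.0139
finger_force: 30.0
```

```bash
python3 - <<'E'
from h import *
o=robot.get_obs();print(o['tool_pos'],o['ee_rot'],o['time'],o['wrist_force'])
a=.2895;ex=np.array([np.cos(a),np.sin(a)]);ey=np.array([-np.sin(a),np.cos(a)])
d=o['tool_pos'][:2]-[.44667,-.39217];print(d@ex,d@ey)
snap('wrist','j.png')
E
```

```text
[ 0.5044867  -0.27106718  0.24388651] [-3.14155542e+00 -9.11391223e-05  1.86102568e+00] 14.6 [ 0.74794004 -0.95473949 -1.36404819]
0.08998235086187724 0.09955822734718806
```

View pics/j.png

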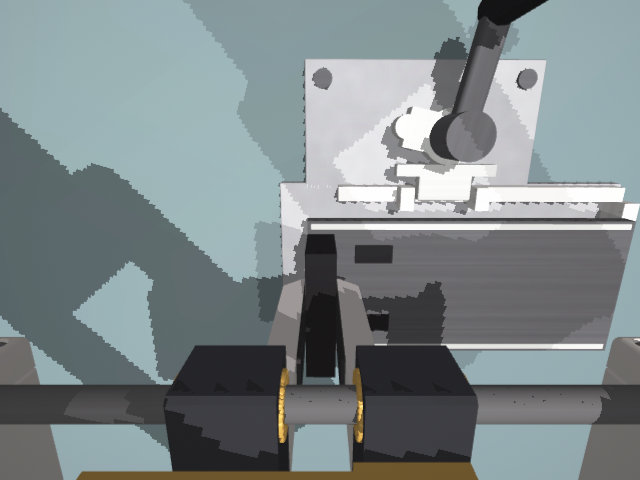

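The tray is aligned above the bed, inside the fences, with the cam lever at (480,60) pointing out. Lower and release.

Emit:
{"api": "play_rows", "payload": {
  "translation": [
    [0,0,0.25],
    [0,0,0.15],
    [0,0,0.08],
    [0,0,0.04],
    [0,0,0.03],
    [0,0,0]
  ],
  "twist": [
    [0,0,0],
    [0,0,0],
    [0,0,0],
    [0,0,0],
    [0,0,0],
    [0,0,0]
  ],
  "gripper": [-1,-1,-1,-1,-1,-1]
}}

```text
time: 15.25
tool_pos: [0.5045, -0.2713, 0.2218]
ee_rot: [3.141, 0.001, 1.861]
wrist_force: [0.0, -0.5, -1.4]
width: 0.0141
finger_force: 30.0
```

Emit:
{"api": "play_rows", "payload": {
  "translation": [
    [0,0,0.03],
    [0,0,0],
    [0,0,0],
    [0,0,0],
    [0,0,0],
    [0,0,-0.4],
    [0,0,-0.8],
    [0,0,-0.8]
  ],
  "twist": [
    [0,0,0],
    [0,0,0],
    [0,0,0],
    [0,0,0],
    [0,0,0],
    [0,0,0],
    [0,0,0],
    [0,0,0]
  ],
  "gripper": [-1,-1,-0.2,-0.2,-0.2,-0.2,-0.2,-0.2]
}}

```text
time: 16.05
tool_pos: [0.5042, -0.2711, 0.3]
ee_rot: [-3.14, -0.002, 1.861]
wrist_force: [0.9, -0.4, 0.1]
width: 0.0373
finger_force: 0.0
```

Emit:
{"api": "play_rows", "payload": {
  "translation": [
    [-0.8,0.5,-0.8],
    [-0.8,0.5,-0.5],
    [-0.8,0.5,0],
    [-0.4,0.3,0],
    [0,0,0]
  ],
  "twist": [
    [0,0,0],
    [0,0,0],
    [0,0,0],
    [0,0,0],
    [0,0,0]
  ],
  "gripper": [-0.2,-0.2,-0.2,-0.2,-0.2]
}}

```text
time: 16.55
tool_pos: [0.6067, -0.3594, 0.3505]
ee_rot: [-3.141, -0.001, 1.86]
wrist_force: [-0.8, -0.7, -0.5]
width: 0.0378
finger_force: 0.0
```

```bash
python3 - <<'E'
from h import *
o=robot.get_obs();print(o['tool_pos'],o['ee_rot'],o['time'])
snap('wrist','k.png')
for n in ['nest','cam_axis','lever_post','cam_high','tray_mid','tray_grip']:
    r=robot.spot_point(n,'wrist'); print(n,[(np.round(d['centre'],4).tolist(),round(d['score'],2),proj(d['centre'],'wrist')[0].astype(int).tolist()) for d in r[:3]])
E
```

```text
[ 0.60665671 -0.35942309  0.35045317] [-3.14110614e+00 -5.55645623e-04  1.86006864e+00] 16.55
nest []
cam_axis []
lever_post []
cam_high []
tray_mid [([0.5796, -0.2416, 0.0086], 0.7, [330, 89]), ([0.5804, -0.2541, 0.0061], 0.7, [327, 105])]
tray_grip []
```

View pics/k.png

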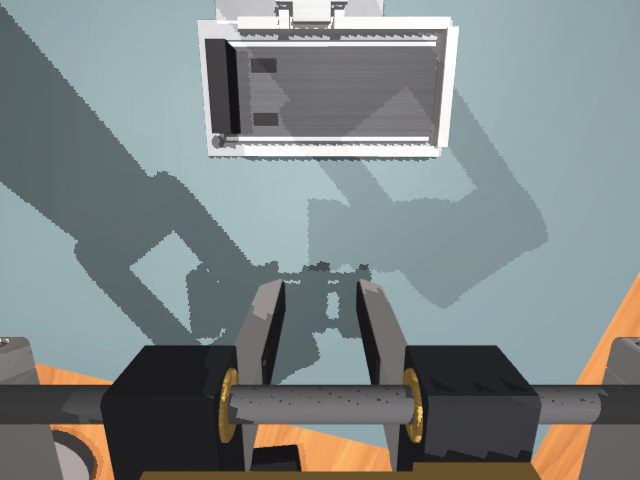

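The tray lies flat between the fences: plate at (220,85), back edge at about (436,90), stop just beyond. That was my last picture, so I measure numerically from here.

```bash
python3 - <<'E'
from h import *
np.set_printoptions(linewidth=250,precision=4,suppress=True)
im=cv2.imread('pics/k.png');g=cv2.cvtColor(im,cv2.COLOR_BGR2GRAY)
for r in (60,90,120): print(r,g[r,425:460])
for c in (300,350,400): print(c,g[24:50,c],g[128:162,c])
a=.2895;ex=np.array([np.cos(a),np.sin(a)]);ey=np.array([-np.sin(a),np.cos(a)])
nest=np.array([.44667,-.39217])+.167*ex+.1009*ey; ax=nest-.010*ex+.078*ey
print('nest',nest,'axis',ax)
def N(uv,z): p=unproj(uv,z,'wrist')[:,:2]-nest; return np.c_[p@ex,p@ey]
print(N([[436,90],[436,120]],.016),N([[443,90]],.024))
c=robot.camera_model('wrist');print(c['tvec'])
E
```

```text
60 [109 109 109 109 109 108 108 108 108 108 108 107 104 127 120 117 113 115 118 156 249 254 254 254 254 254 254 254 254 254 253 176 176 175 175]
90 [104 103 103 103 103 103 103 103 102 100  97 100 106 104 102 105 114 179 249 249 249 249 249 249 249 249 249 244 152 152 151 151 156 177 176]
120 [122 122 122 121 122 119 105 102 101 104 105 102 105 106 138 237 249 249 248 248 248 248 248 248 245 178 150 150 150 149 149 149 149 149 149]
300 [118 138 138 137 127 105 103 101 101  96  96  95 115 193 193 186 118 149 246 245 245 243 189 115 113 113] [107 107 107 110 109 110 111 110 139 239 239 235 212 110 109 126 130 151 237 247 247 249 254 254 254 254 254 253 155 106 107 106 121 188]
350 [252 251 252 251 233 105 103 101  99  95 113 187 196 196 197 189 119 151 246 245 246 242 147 116 115 116] [107 106 108 124 128 130 132 129 162 251 251 251 234 128 130 131 132 164 251 254 254 254 254 254 249 249 249 245 129  76  76  76  93 158]
400 [252 252 252 252 249 105 104 104 101  96  96  96 116 199 199 190 114 147 246 246 246 241 143 113 112 113] [123 119 118 121 124 126 126 124 160 251 251 250 230 125 128 131 146 223 246 254 254 254 254 254 254 254 254 254 203 103 102 102 115 174]
nest [ 0.5779 -0.2478] axis [ 0.5461 -0.1759]
[[ 0.0876  0.0042]
 [ 0.0895 -0.0186]] [[0.0907 0.0033]]
[-0.4784 -0.5086  0.1996]
```

Emit:
{"api": "play_rows", "payload": {
  "translation": [
    [0.6,-0.1,0],
    [0.8,-0.2,0],
    [0.8,-0.2,0],
    [0.8,-0.2,0],
    [0.6,-0.1,0],
    [0.4,0,0],
    [0,0,0],
    [0,0,0]
  ],
  "twist": [
    [0,0,0],
    [0,0,0],
    [0,0,0],
    [0,0,0],
    [0,0,0],
    [0,0,0],
    [0,0,0],
    [0,0,0]
  ],
  "gripper": [-0.45,-0.45,-0.45,-0.45,-0.45,-0.45,-0.45,-0.45]
}}

```text
time: 17.7
tool_pos: [0.5292, -0.2139, 0.3527]
ee_rot: [3.141, 0.001, 1.861]
wrist_force: [-0.4, -0.4, -0.3]
width: 0.0256
finger_force: 0.0
```

```bash
python3 - <<'E'
from h import *
np.set_printoptions(precision=4,suppress=True)
o=robot.get_obs();print(o['tool_pos'],o['ee_rot'],o['time'],o['width'])
snap('wrist','l.png')
for n in ['nest','cam_axis','lever_post','cam_high','tray_mid','tray_grip']*2:
    r=robot.spot_point(n,'wrist'); print(n,[(np.round(d['centre'],4).tolist(),round(d['score'],2),proj(d['centre'],'wrist')[0].astype(int).tolist()) for d in r[:3]])
# post top disc: dark blob near predicted
im=cv2.imread('pics/l.png');g=cv2.cvtColor(im,cv2.COLOR_BGR2GRAY)
for P in ([.541,-.1195,.081],[.541,-.1195,.06],[.5455,-.175,.06]): print(P,proj(P,'wrist'))
u,v=proj([.541,-.1195,.081],'wrist')[0].astype(int)
print(cv2.resize(g[max(0,v-50):v+50,u-60:u+60],(40,33),interpolation=cv2.INTER_AREA))
E
```

```text
[ 0.5292 -0.2139  0.3527] [3.1409 0.0014 1.8612] 17.7 0.025603316485266977
nest [([0.5042, -0.2705, 0.0354], 0.28, [274, 288]), ([0.5159, -0.1782, 0.0246], 0.17, [316, 189])]
cam_axis [([0.545, -0.1737, 0.0576], 0.86, [355, 200])]
lever_post []
cam_high [([0.5177, -0.182, 0.0242], 0.79, [317, 194]), ([0.5377, -0.1167, 0.0596], 0.24, [371, 121])]
tray_mid [([0.5052, -0.2699, 0.0324], 0.68, [276, 287]), ([0.5771, -0.2466, 0.0103], 0.61, [359, 276])]
tray_grip [([0.5088, -0.2722, 0.0335], 0.89, [279, 291])]
nest [([0.5042, -0.2705, 0.0354], 0.28, [274, 289]), ([0.5159, -0.1782, 0.0246], 0.17, [317, 189])]
cam_axis [([0.545, -0.1737, 0.0576], 0.86, [355, 201])]
lever_post []
cam_high [([0.5177, -0.182, 0.0242], 0.79, [317, 195]), ([0.5377, -0.1167, 0.0596], 0.24, [371, 122])]
tray_mid [([0.5052, -0.2699, 0.0324], 0.68, [275, 288]), ([0.5771, -0.2466, 0.0103], 0.61, [359, 276])]
tray_grip [([0.5088, -0.2722, 0.0335], 0.89, [279, 292])]
[0.541, -0.1195, 0.081] [[378.7816 127.1914]]
[0.541, -0.1195, 0.06] [[374.2455 127.8996]]
[0.5455, -0.175, 0.06] [[355.9453 204.225 ]]
[[155 155 155 ...  95  95  95]
 [155 155 155 ...  95  95  95]
 [155 155 155 ...  94  95  95]
 ...
 [190 188 188 ... 172 171 171]
 [188 187 188 ... 171 171 171]
 [187 187 188 ... 171 171 170]]
```

```bash
python3 - <<'E'
from h import *
im=cv2.imread('pics/l.png');g=cv2.cvtColor(im,cv2.COLOR_BGR2GRAY)
c=g[80:240:4,310:430:4]
for i,r in enumerate(c): print(80+4*i,''.join('#' if x<45 else '+' if x<90 else '-' if x<140 else '.' for x in r))
E
```

```text
80 ....................+++++++++-
84 .........................+..++
88 ..............................
92 ..............................
96 ..............................
100 ..............................
104 ..............................
108 ..............................
112 ..............................
116 ...............++++...........
120 .............-#+++++..........
124 .............##+++++..........
128 .............##+++++..........
132 ...........+-##+++++..........
136 ..........-+++##++#...........
140 ..........+++++++.............
144 .........++-+++++.............
148 .........---++++..............
152 .........-------.......-......
156 .........-------......---.....
160 .........--+----......+--.....
164 ..........-+---...............
168 .........------...............
172 .........------...............
176 .........-+----...............
180 ....-...--+---................
184 .........-----................
188 ........++---+................
192 ........+-----................
196 ..-....--------...............
200 ..--...--------...............
204 ..----.--------...............
208 ......---------...............
212 ..-....-------................
216 ..-.....---..............-....
220 ....---........--........-----
224 ......-..............-.-.-.-.-
228 ...-..-.......................
232 ...-..-.......................
236 ...-..........-...............
```

Emit:
{"api": "play_rows", "payload": {
  "translation": [
    [0.55,0.24,0],
    [0.55,0.24,0],
    [0.55,0.24,0],
    [0.54,0.24,0],
    [0,0,0],
    [0,0,0],
    [0,0,0.5],
    [0,0,0.5]
  ],
  "twist": [
    [0,0,0],
    [0,0,0],
    [0,0,0],
    [0,0,0],
    [0,0,1],
    [0,0,1],
    [0,0,0.15],
    [0,0,0]
  ],
  "gripper": [-0.25,-0.25,-0.25,-0.25,-0.25,-0.25,-0.25,-0.25]
}}

```text
time: 19.15
tool_pos: [0.541, -0.1187, 0.3129]
ee_rot: [3.139, 0.001, 1.646]
wrist_force: [-0.3, -0.8, -0.8]
width: 0.0356
finger_force: 0.0
```

```bash
python3 - <<'E'
from h import *
o=robot.get_obs();print(o['tool_pos'],o['ee_rot'],o['time'],o['width'])
g=cv2.cvtColor(snap('wrist','m.png'),cv2.COLOR_RGB2GRAY)
for P in ([.541,-.119,.081],[.541,-.119,.06],[*o['tool_pos'][:2],.081]): print(P,proj(P,'wrist'))
c=g[180:440:6,200:440:6]
for i,r in enumerate(c): print(180+6*i,''.join('#' if x<45 else '+' if x<90 else '-' if x<140 else '.' for x in r))
E
```

```text
[ 0.54098715 -0.11872725  0.31286414] [3.13908574e+00 1.16214947e-03 1.64591860e+00] 19.15 0.03563226493932919
[0.541, -0.119, 0.081] [[323.89153517 278.77492484]]
[0.541, -0.119, 0.06] [[323.76137261 266.96016243]]
[np.float64(0.5409871517909949), np.float64(-0.11872724838268289), 0.081] [[323.90478526 278.35162457]]
180 --------------------++++++++++++++++++++
186 --------------------+++++++-+++---------
192 ----------------------------------------
198 ----------------------------------------
204 ----------------------------------------
210 ----------------------------------------
216 ----------------------------------------
222 ----------------------------------------
228 ----------------------------------------
234 ----------------------------------------
240 ----------------------------------------
246 -------------------##+------+-----------
252 ------------------####--+---------------
258 ------------------####-----++-----------
264 --------------+---####.----++-----------
270 ---------+-.---.--####+------.----------
276 -++-+-...------...####+--.....-++-------
282 ++++..+.---
[... 499 characters left out ...]
--++-----#--##+++++######
354 #######++++###--#-+##+----++##++++######
360 #######++++#####+---++++++++##++++######
366 ########+++##-++++++++++++++##++++######
372 ######+++++##+++#+++++++++++##+++++#####
378 #####++++-+##+####++++++++++##+++++-####
384 #####-+++++###########++++++##++++++####
390 #####-+++++++++++++++++++++++++++++-####
396 #####-++++++++++++++++++++++++++++++####
402 #####-++++++++++++++++++++++++++++++####
408 #####+++++++++++++++++++++++++++++++####
414 #####++++++++++++++++++++++++++++++++###
420 #####++++++++++++++++++++++++++++++++###
426 ####+++#+++#####++-...-----...+++#+++###
432 #####-+#+++###--++---.......---++#+++###
438 #####-+#++####+---.....--------++##+####
```

Emit:
{"api": "play_rows", "payload": {
  "translation": [
    [0,0,0.5],
    [0,0,0.5],
    [0,0,0.37],
    [0,0,0.2],
    [0,0,0],
    [0,0,0],
    [0,0,0],
    [0,0,0]
  ],
  "twist": [
    [0,0,0],
    [0,0,0],
    [0,0,0],
    [0,0,0],
    [0,0,0],
    [0,0,0],
    [0,0,0],
    [0,0,0]
  ],
  "gripper": [-0.25,-0.25,-0.25,-0.25,-0.6,-0.6,-0.6,-0.6]
}}

```text
time: 20.0
tool_pos: [0.5411, -0.119, 0.2506]
ee_rot: [3.14, 0.001, 1.646]
wrist_force: [-0.1, 0.2, 0.3]
width: 0.0185
finger_force: 0.0
```

Emit:
{"api": "play_rows", "payload": {
  "translation": [
    [-0.007,-0.137,0],
    [-0.007,-0.137,0],
    [-0.007,-0.137,0],
    [-0.007,-0.137,0],
    [-0.007,-0.137,0],
    [-0.007,-0.137,0],
    [-0.007,-0.137,0],
    [-0.007,-0.137,0]
  ],
  "twist": [
    [0,0,-1],
    [0,0,-1],
    [0,0,-1],
    [0,0,-1],
    [0,0,-1],
    [0,0,-1],
    [0,0,-1],
    [0,0,-1]
  ],
  "gripper": [-0.6,-0.6,-0.6,-0.6,-0.6,-0.6,-0.6,-0.6]
}}

```text
time: 20.8
tool_pos: [0.5033, -0.1377, 0.2505]
ee_rot: [3.137, 0.001, 2.45]
wrist_force: [2.3, 3.4, 0.3]
width: 0.0192
finger_force: 2.2
```

```bash
python3 - <<'E'
from h import *
o=robot.get_obs();print(o['tool_pos'],o['ee_rot'],o['wrist_force'])
d=o['tool_pos'][:2]-[.5452,-.1755];print(np.hypot(*d),np.arctan2(d[1],d[0]))
E
```

```text
[ 0.50331369 -0.13768626  0.25049027] [3.13737261e+00 1.34160378e-03 2.45029219e+00] [2.33833847 3.42858368 0.27550944]
0.056429971687282324 2.4072488692178946
```

Emit:
{"api": "play_rows", "payload": {
  "translation": [
    [-0.007,-0.137,0],
    [-0.007,-0.137,0],
    [-0.007,-0.137,0],
    [-0.007,-0.137,0],
    [-0.007,-0.137,0],
    [-0.007,-0.137,0],
    [-0.007,-0.137,0],
    [-0.007,-0.137,0]
  ],
  "twist": [
    [0,0,-1],
    [0,0,-1],
    [0,0,-1],
    [0,0,-1],
    [0,0,-1],
    [0,0,-1],
    [0,0,-1],
    [0,0,-1]
  ],
  "gripper": [-0.6,-0.6,-0.6,-0.6,-0.6,-0.6,-0.6,-0.6]
}}

```text
time: 21.6
tool_pos: [0.49, -0.1783, 0.2502]
ee_rot: [3.138, -0.001, -3.033]
wrist_force: [-2.2, 5.0, 3.0]
width: 0.0186
finger_force: 2.5
```

Emit:
{"api": "play_rows", "payload": {
  "translation": [
    [-0.007,-0.137,0],
    [-0.006,-0.11,0],
    [0,0,0],
    [0,0,0]
  ],
  "twist": [
    [0,0,-1],
    [0,0,-0.8],
    [0,0,0],
    [0,0,0]
  ],
  "gripper": [-0.6,-0.6,-0.6,-0.6]
}}

```text
time: 22.0
tool_pos: [0.4921, -0.1887, 0.2497]
ee_rot: [3.141, -0.0, -2.859]
wrist_force: [-3.4, 2.6, 1.5]
width: 0.0185
finger_force: 1.4
```

```bash
python3 - <<'E'
from h import *
o=robot.get_obs();print(o['tool_pos'],o['ee_rot'],o['wrist_force'],o['joint_positions'])
a=.2895;ex=np.array([np.cos(a),np.sin(a)]);ey=np.array([-np.sin(a),np.cos(a)])
d=o['tool_pos'][:2]-[.5452,-.1755];print('rel axis, nest frame',d@ex,d@ey)
snap('top');snap('side')
for n in ['cam_axis','lever_post','cam_high']:
  for c in ['top','side']:
    print(n,c,[(np.round(d['centre'],4).tolist(),round(d['score'],2)) for d in robot.spot_point(n,c)[:2]])
E
```

```text
[ 0.49212986 -0.18873067  0.24973187] [ 3.14083924e+00 -2.04832539e-04 -2.85896877e+00] [-3.37937589  2.63495228  1.47114605] [-4.73909494e-01  1.20454511e-01  1.64862298e+00  4.15384759e-04
  1.37318129e+00 -2.32741131e+00]
rel axis, nest frame -0.054638713530365854 0.0024699953140851706
cam_axis top [([0.5459, -0.1746, 0.061], 0.61), ([0.5996, -0.0087, 0.0043], 0.36)]
cam_axis side [([0.5468, -0.1707, 0.0585], 0.95)]
lever_post top [([0.6594, 0.2335, 0.0232], 0.16)]
lever_post side [([0.4893, -0.1852, 0.0578], 0.53)]
cam_high top [([0.5564, -0.2073, 0.027], 0.48)]
cam_high side [([0.5491, -0.2004, 0.0248], 0.46)]
```

Emit:
{"api": "play_rows", "payload": {
  "translation": [
    [0,-0.06,0],
    [0,0,0],
    [0,0,0],
    [0,0,0]
  ],
  "twist": [
    [0,0,0],
    [0,0,0],
    [0,0,0],
    [0,0,0]
  ],
  "gripper": [-0.6,-1,-1,-1]
}}

```text
time: 22.8
tool_pos: [0.4929, -0.1916, 0.2494]
ee_rot: [-3.141, -0.0, -2.857]
wrist_force: [-2.4, 2.0, 1.9]
width: 0.0154
finger_force: 30.0
```

```bash
python3 - <<'E'
from h import *
o=robot.get_obs();print(o['tool_pos'],o['ee_rot'],o['wrist_force'],o['width'],o['time'])
a=.2895;ex=np.array([np.cos(a),np.sin(a)]);ey=np.array([-np.sin(a),np.cos(a)])
d=o['tool_pos'][:2]-[.5452,-.1755];print('rel axis, nest frame',d@ex,d@ey)
E
```

```text
[ 0.4929147  -0.19157239  0.24938569] [-3.14107266e+00 -4.25307370e-04 -2.85744462e+00] [-2.39274976  2.0249777   1.85195336] 0.015417441059933017 22.8
rel axis, nest frame -0.05469777544678866 -0.00047752078547831894
```

Emit:
{"api": "play_rows", "payload": {
  "translation": [
    [0,0,0],
    [0,0,0],
    [0,0,0],
    [0,0,-0.5],
    [0,0,-0.9],
    [0,0,-0.9],
    [0,0,-0.5],
    [0,0,0]
  ],
  "twist": [
    [0,0,0],
    [0,0,0],
    [0,0,0],
    [0,0,0],
    [0,0,0],
    [0,0,0],
    [0,0,0],
    [0,0,0]
  ],
  "gripper": [-0.3,-0.3,-0.3,-0.3,-0.3,-0.3,-0.3,-0.3]
}}

```text
time: 23.6
tool_pos: [0.4937, -0.1918, 0.3658]
ee_rot: [-3.135, 0.007, -2.858]
wrist_force: [0.5, 0.2, -0.2]
width: 0.0328
finger_force: 0.0
```

Emit:
{"api": "play_rows", "payload": {
  "translation": [
    [-0.5,0,0],
    [-0.8,0,0],
    [-0.8,0,0],
    [-0.8,0,0],
    [-0.4,0,0],
    [0,0,0],
    [0,0,0]
  ],
  "twist": [
    [0,0,0],
    [0,0,0],
    [0,0,0],
    [0,0,0],
    [0,0,0],
    [0,0,0],
    [0,0,0]
  ],
  "gripper": [-0.3,-0.3,-0.3,-0.3,-0.3,-0.3,-0.3]
}}

```text
time: 24.3
tool_pos: [0.6195, -0.1544, 0.3594]
ee_rot: [3.14, -0.003, -2.857]
wrist_force: [-0.2, -0.2, 0.3]
width: 0.0327
finger_force: 0.0
```

```bash
python3 - <<'E'
from h import *
o=robot.get_obs();print(o['tool_pos'],o['ee_rot'],o['time'])
g=cv2.cvtColor(snap('wrist','n.png'),cv2.COLOR_RGB2GRAY)
for n in ['cam_axis','lever_post','cam_high','tray_mid','nest','tray_grip']:
    print(n,[(np.round(d['centre'],4).tolist(),round(d['score'],2),proj(d['centre'],'wrist')[0].astype(int).tolist()) for d in robot.spot_point(n,'wrist')[:3]])
for P in ([.4929,-.1916,.081],[.5452,-.1755,.06],[.5779,-.2478,.016]): print(proj(P,'wrist'))
u,v=proj([.52,-.185,.06],'wrist')[0].astype(int)
r0=max(0,v-90);c0=max(0,u-100)
for r in range(r0,v+110,5): print(r,''.join('#' if x<45 else '+' if x<90 else '-' if x<140 else '.' if x<200 else ' ' for x in g[r,c0:u+110:3]))
print(c0)
E
```

```text
[ 0.61949674 -0.15436922  0.35942687] [ 3.14022754e+00 -2.89205300e-03 -2.85715700e+00] 24.3
cam_axis [([0.5444, -0.1745, 0.0599], 0.68, [321, 141])]
lever_post [([0.4888, -0.1913, 0.0605], 0.72, [321, 54])]
cam_high [([0.5569, -0.2077, 0.0249], 0.66, [279, 144])]
tray_mid [([0.5769, -0.2446, 0.0132], 0.71, [234, 154])]
nest []
tray_grip [([0.5051, -0.2718, 0.0338], 0.96, [213, 51]), ([0.4558, 0.0277, -0.0011], 0.7, [572, 105])]
[[319.31610656  53.27929101]]
[[320.69854941 141.17379824]]
[[229.54828458 154.08677253]]
12 ...................-----------------------............................
17 .....................---------------------............................
22 ......................------------------..............................
27 ......    .  ..      ---+---------------..............................
32 ................    ----+--------------...............................
37 ++++++++++++-..   .-----+-------------................................
42 ++++++++++++#-   ---------------+###+.................................
47 ++++++++++++##+--+-------------#######.........  .......
[... 1708 characters left out ...]
 ....................
167 +++++++++++++++++.-+......-------+++++-           ....................
172 +++++++++++++++++--+--.- ..------------           ...-...............-
177 +++++++++++++++++--+---.  -------------           .--................+
182 +++++++++++++++++--+--.....------------           .--..-............-+
187 ++++++++++++++++++-+--... .------------       . ..-.................-+
192 ++++++++++++++++++-+--...--------------     .---...-..-.............++
197 ++++++++++++++++++-+--...--------------     .---...--..............+++
202 ++++++++++++++++++-+--...--------------      .....--.-.-...........-++
207 ++++++++++++++++++-+--...-++++++++++++.....------------............+++
217
```

```bash
python3 - <<'E'
from h import *
snap('top');snap('side')
for n in ['hdd','optical_mid','ssd_mid','psu','cooler','driver','tray_mid','tray_grip']:
  for c in ['top','side']:
    print(n,c,[(np.round(d['centre'],3).tolist(),round(d['score'],2)) for d in robot.spot_point(n,c)[:4] if d['score']>.4])
print(robot.get_obs()['time'])
E
```

```text
hdd top []
hdd side [([0.64, 0.232, -0.001], 0.84), ([0.591, 0.238, 0.0], 0.6)]
optical_mid top [([0.66, 0.233, 0.038], 0.69)]
optical_mid side [([0.654, 0.234, 0.03], 0.63)]
ssd_mid top [([0.634, 0.225, 0.045], 0.82)]
ssd_mid side [([0.634, 0.22, 0.044], 0.64)]
psu top [([0.598, -0.008, -0.0], 0.87)]
psu side [([0.597, -0.013, 0.001], 0.77)]
cooler top [([0.454, 0.028, 0.002], 0.65)]
cooler side [([0.45, 0.026, -0.001], 0.64)]
driver top [([0.769, -0.009, -0.001], 0.58)]
driver side [([0.773, -0.01, -0.001], 0.73), ([0.594, -0.007, -0.0], 0.41)]
tray_mid top [([0.57, 0.416, -0.002], 0.88), ([0.752, 0.41, 0.002], 0.71), ([0.165, 0.321, 0.004], 0.56)]
tray_mid side [([0.58, -0.249, 0.011], 0.95), ([0.168, 0.319, 0.001], 0.77), ([0.753, 0.411, 0.004], 0.73), ([0.57, 0.413, 0.0], 0.62)]
tray_grip top [([0.698, 0.414, 0.017], 0.9), ([0.55, 0.465, 0.022], 0.72), ([0.506, -0.267, 0.035], 0.66)]
tray_grip side [([0.547, 0.465, 0.019], 0.96), ([0.505, -0.272, 0.031], 0.94), ([0.658, 0.234, 0.02], 0.72), ([0.697, 0.413, 0.016], 0.57)]
25.55
```

Everything is in place, the bystanders haven't moved, and the arm is clear. Handing in.

```bash
python3 -c "
from bench import robot
print(robot.close_job())"
```

```text
the job is handed in; nothing more can be done
None
```

I handed the job in at about 26 s: the tray is flat in the holder with its back edge about 4 mm from the end stop, the cam lever measures about 0 rad (parallel to the long side), the drives are still stacked flat, and the power supply, cooler and screwdriver have not moved; the result of the judging was not shown.

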